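Seat an accelerometer in its tilt-calibration nest

TASK

Seat the black accelerometer in the pocket of the sloping aluminium nest, toe end uphill, flat and square on the pocket floor, and press the toe down until the sprung catch has snapped fully home over it. It is a delicate instrument: never drop it or force it into the nest, and do not disturb the heat sink, the puck or the pin.

Things in the scene. Friction and masses are not known exactly. Their poses are not given: they have to be found in the camera images.
- sensor: Black accelerometer, about 0.45 kg: a 56 x 56 mm cube (x, y -28 to 28, z 12 to 62 mm) on a T-shaped foot plate 12 mm thick. Origin under the cube's centre on the plate's underside; z up, x towards the toe. Plate: wide part x -35 to 35, y -42 to 42 mm; toe (narrow tongue) x 35 to 90, y -20 to 20 mm. Starts flat on the shelf.
- toe (a point): End of the accelerometer's toe, half-way up its thickness: at (90, 0, 6) mm in the sensor's frame.
- nest: Fixed tilt stand, dark steel foot 200 x 130 x 12 mm. Origin under the foot's centre on the shelf, z up, x towards its high end. Carries the cradle and the catch; about 137 mm high. The T-shaped pocket is 1.5 mm wider all round than the sensor's plate; its walls are 12 mm high (flush with the seated plate) with 3 mm lead-in bevels except at the toe's end.
- cradle: Aluminium pocket plate of the nest, sloping 25 degrees. Origin on the pocket's floor, where the seated sensor's origin belongs (all axes then agree), 50 mm above the shelf; x up the slope, z square off the floor. Pocket: x -36.5 to 36.5, y -43.5 to 43.5 mm, then a slot to x 91.5, y -21.5 to 21.5. Plate outline x -52 to 133, y -59 to 59 mm.
- catch (a joint): Sprung steel catch at the pocket's uphill end, sliding along the cradle's x: 0 m = home (at rest), growing as it is pushed uphill, at most 0.012; spring 3.2 N at 0 plus 0.4 N per mm. A toe pressed down on its sloped front drives it back 3 to 6 mm, then it snaps back over the toe; this takes about 10 to 20 N on the toe.
- catch_tip (a point): Front edge of the catch's nose, at (85.5, 0, 15.5) mm in the cradle's frame when home. The nose is 32 mm wide in y, overhangs the toe slot by 6 mm, its underside 13.5 mm above the floor; its sloped front rises uphill from z 15.5 to 30 mm, 25 degrees off the cradle's z.
- heat_sink: Bystander: copper finned block 90 x 60 x 38 mm, loose. Origin under its centre.
- puck: Bystander: grooved silicone damper puck, 68 mm across, 30 mm high, loose. Origin under its centre.
- pin: Bystander: steel alignment pin 90 mm tall, 20 mm thick on a 50 mm round foot, standing upright, loose. Origin under its centre.
Not all that is in view belongs to the job. Of the things shaped like the sensor, the black one is meant. Several things look just like the nest: the one meant starts farthest to the robot's left.

How it is judged:
By the outcome, as a careful person would: the job done as asked, in the order asked, and still so for the second after the job is handed in, with the robot touching nothing.
It also fails if it takes over 48 s, if anything falls off the work surface, if the arm or the gripper's body presses on something with over 40 N, if the wrist force passes 120 N, or if a joint passes its speed limit or range.

ROBOT

A 6-joint arm with a two-finger parallel gripper is mounted at the origin on the work surface. World frame = base frame: x ahead of the robot, y to its left, z up, the work surface at z = 0. Lengths are in m, angles in rad, forces in N, time in s.
With the tool pointing down it reaches from about 0.15 to 0.775 m from the base axis. Payload 6.1 kg.
Tool frame: the origin (TCP) lies on the front face of the gripper's body, between the roots of the fingers; the fingertips stand 73 mm ahead of it and the grasp point (between the pads) lies 54 mm ahead of it; z points along the fingers, y is the direction in which the jaws open and shut (so a half turn about z gives the same grasp; the last joint's range is limited). The gripper opens to 85 mm and grips with 20 to 120 N. Pads are 22 mm wide; open, the fingers measure 114 mm over their backs; the gripper's body (76 mm by 85 mm) begins 54 mm behind the grasp point. The pads swing forward as they close: fully open they stand 13 mm farther back than shut.
Start: joints at [1.326, 0.126, -0.04, 1.405, 0, 1.571], TCP at [0.127, 0.509, 0.304] pointing down, gripper open.
Joint ranges: [-2.72, 2.72], [-0.95, 1.95], [-1.27, 1.35], [-1.78, 2.02], [-1.46, 1.47], [-3.14, 3.14]. Speed limits (rad/s): [2.39, 2.39, 3.01, 3.14, 3.14, 3.14].

INTERFACE

Orientations are given as a unit quaternion [x, y, z, w].
In Python, from bench import state, cams, job_done gives the robot as it stands. The module is installed in compiled form; this text tells all that it offers.
- The arm moves only by the tool move_arm, never from a script. Its argument "plan" is text: rows parted by semicolons, each of 6 numbers parted by spaces: the shift along the tool's x, y, z in mm, then the turn, a rotation vector about the tool's x, y, z in degrees. In form: dx dy dz ax ay az; .... A call has 1 to 12 rows; each row is the pose to reach, as a shift and turn from the pose measured when the call began, along the tool's axes at that moment; what a row does not reach only later rows make up. A row lasts 1/8 s, in which the tool goes at most 62.5 mm and 10.7 degrees, less where a joint would pass 70% of its speed; a pose out of reach is approached as far as the arm can. A call with a gripper value outside its range is refused whole. "gripper" is the opening, from -1 (shut) to 1 (fully open), set as the call begins (left out, the last holds). The fingers move at their own pace and stop on an object; the grip force is fixed at half the most. Time passes only in rows, so rows that repeat a pose let the fingers close. It gives the time, the measured TCP pose, the force and the opening at its end, in the units of the state.
- state(): the state, without advancing time (a new reading comes with each control period).
- cams.grab_frame(name): name is "scene" or "top"; returns the picture (420x560x3 uint8, red, green, blue); there is no depth.
- cams.calibration(name): a dict with "fx", "fy", "cx", "cy" (pixels), "pose" (4x4, takes a point from camera to world coordinates). Camera axes: x right, y up, looking along -z (the intrinsics and any distortion apply to the point x, -y, -z); pixel columns grow to the right and rows downward; lengths in m; the calibration is good to about 2 mm. A picture is of the moment at which its call begins. calibration takes no time and is no camera call.
- job_done(): hands the job in, once; it reports no verdict.
The state is a dict: "time": time; "joint_positions": joint angles; "joint_vel": joint speeds; "joint_torque": joint torques, N m; "tool_pos": TCP position; "tcp_rot": TCP orientation; "force": force on the tool from outside, world axes, zero at the start; "wrist_torque": the same for the moment, N m; "opening": finger opening in m.
Only numpy, scipy, OpenCV 4.12 (cv2) and the standard library are available. Lean on these libraries where they do the work, as an engineer would, in place of code of your own. Each camera call takes 0.05 s, during which the arm holds its last target. There are 200 camera calls.

## Working session

There is one attempt and no reset: what is moved stays moved. The work goes in short steps, Python scripts to look and compute and a tool call to move; the robot and the scene stay as the last step left them, time stands still between calls to the robot, and variables do not carry over. Pictures are saved under pics/ and viewed, about 8 in all and at most 12, crops included, and the job is handed in when it is done.

Besides the shell and the picture viewer there is one more tool, called as name(argument=value, ...) on one line, values as JSON. move_arm: Moves the arm, as the interface text tells. Its arguments: {"type":"object","properties":{"plan":{"type":"string"},"gripper":{"type":"number"}},"required":["plan"]}

```bash
mkdir -p pics
python3 - <<'E'
from bench import state,cams
import cv2,numpy as np
np.set_printoptions(precision=4,suppress=True)
print(state())
for n in("scene","top"):
    cv2.imwrite(f"pics/{n}0.png",cams.grab_frame(n)[:,:,::-1]); print(n,cams.calibration(n))
a=cv2.imread("pics/scene0.png");b=cv2.imread("pics/top0.png")
E
```

```text
{'time': 0.0, 'joint_positions': array([ 1.326 ,  0.1264, -0.0406,  1.4054, -0.    ,  1.5708]), 'joint_vel': array([-0.0014,  0.0003,  0.0008, -0.0008,  0.0001, -0.0015]), 'joint_torque': array([  0.0004, -43.5913,  35.2925,   0.0173,   0.    ,  -0.    ]), 'tool_pos': array([0.1272, 0.5091, 0.3031]), 'tcp_rot': array([ 0.1221,  0.9925, -0.0008, -0.0001]), 'force': array([ 0.5245, -0.0135,  0.151 ]), 'wrist_torque': array([-0.0196,  0.009 ,  0.0001]), 'opening': 0.0856117565668981}
scene {'fx': 481.5201452918108, 'fy': 481.5201452918108, 'cx': 284.0082521377131, 'cy': 204.0088526372233, 'pose': array([[ 0.142 , -0.5638,  0.8136,  1.4752],
       [ 0.9899,  0.077 , -0.1195, -0.1934],
       [ 0.0047,  0.8223,  0.569 ,  0.7296],
       [ 0.    ,  0.    ,  0.    ,  1.    ]])}
top {'fx': 392.47940165414946, 'fy': 392.47940165414946, 'cx': 285.44378154314506, 'cy': 208.71769646635377, 'pose': array([[ 0.0265,  0.9972, -0.0701,  0.4996],
       [-0.9996,  0.0255, -0.0152, -0.0581],
       [-0.0134,  0.0705,  0.9974,  1.0567],
       [ 0.    ,  0.    ,  0.    ,  1.    ]])}
```

View pics/scene0.png

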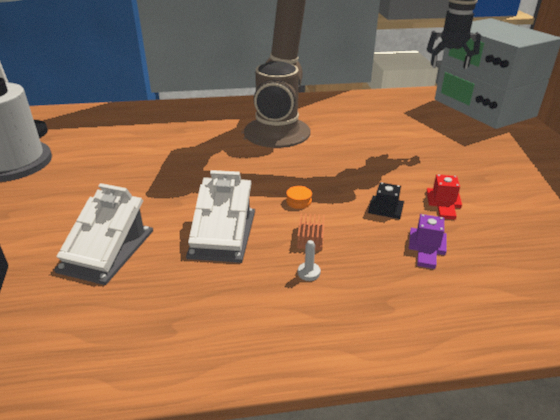

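View pics/top0.png

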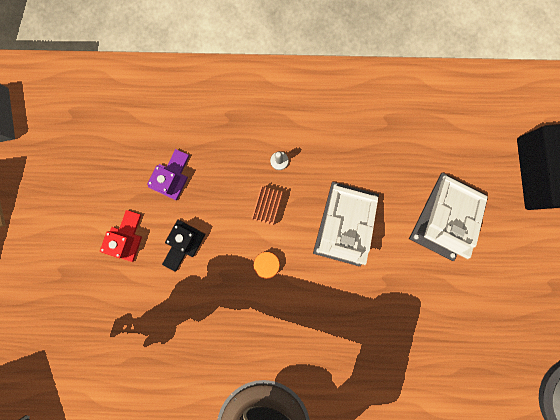

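The scene view shows two nests at (105,230) and (222,215). In the top view they are at (450,215) and (348,222). Scene right and top left are both the robot's left, +y, so the nest meant is scene (222,215) / top (348,222). There are three T-shaped sensors: purple, red and black. The black one is at scene (388,200) / top (180,240). I'll confirm both in one enlarged crop.

Run:
```python
import cv2,numpy as np
s=cv2.imread("pics/scene0.png");t=cv2.imread("pics/top0.png")
def c(im,u,v,w,h): return cv2.resize(im[v:v+h,u:u+w],(400,300),interpolation=cv2.INTER_CUBIC)
# sensor crops 60x45 scale 6.67 ; nest 120x90 scale 3.33
m=np.vstack([np.hstack([c(s,358,175,60,45),c(t,152,212,60,45)]),np.hstack([c(s,165,168,120,90),c(t,290,175,120,90)])])
cv2.imwrite("pics/crop0.png",m)
```

```text
(no output)
```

View pics/crop0.png

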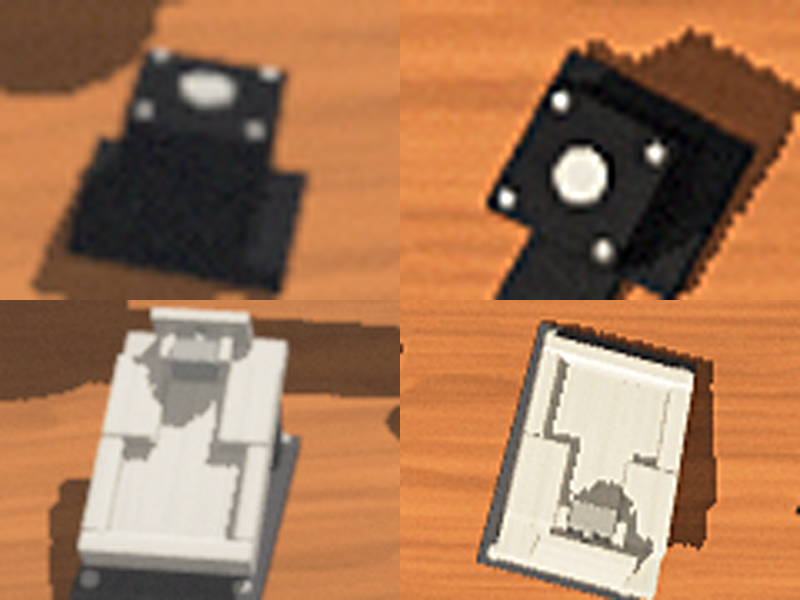

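The crop confirms both. The black sensor has its toe towards the robot, with five light dots on the cube top. The chosen nest has its catch and high end towards the robot and its pocket open to the far side. Next I triangulate the sensor's dots and enlarge the nest's corners.

```bash
cat > h.py <<'E'
import cv2,numpy as np
from bench import state,cams
from scipy.spatial.transform import Rotation as R
np.set_printoptions(precision=4,suppress=True)
K={n:cams.calibration(n) for n in("scene","top")}
def ray(n,u,v):
    k=K[n];d=k["pose"][:3,:3]@np.array([(u-k["cx"])/k["fx"],-(v-k["cy"])/k["fy"],-1.]);return k["pose"][:3,3],d/np.linalg.norm(d)
def plane(n,p,z):
    o,d=ray(n,*p);return o+d*(z-o[2])/d[2]
def tri(ps,pt):
    A=np.zeros((3,3));b=np.zeros(3);L=[ray("scene",*ps),ray("top",*pt)]
    for o,d in L: M=np.eye(3)-np.outer(d,d);A+=M;b+=M@o
    X=np.linalg.solve(A,b);return X,max(np.linalg.norm(np.cross(X-o,d)) for o,d in L)*1000
def proj(n,X):
    k=K[n];c=k["pose"][:3,:3].T@(np.asarray(X)-k["pose"][:3,3]);return np.array([k["cx"]+k["fx"]*c[0]/-c[2],k["cy"]-k["fy"]*c[1]/-c[2]])
def blob(im,u,v,r=3):
    g=im[int(round(v))-r:int(round(v))+r+1,int(round(u))-r:int(round(u))+r+1].min(2).astype(float);w=np.clip(g-90,0,None)
    y,x=np.mgrid[-r:r+1,-r:r+1];return np.array([round(u)+(w*x).sum()/w.sum(),round(v)+(w*y).sum()/w.sum()])
E
python3 - <<'E'
from h import *
s=cv2.imread("pics/scene0.png");t=cv2.imread("pics/top0.png")
T=[(580,175),(560,100),(655,153),(603,250),(507,198)];S=[(207,88),(255,130),(144,110),(160,55),(270,73)]
P=[]
for i,(a,b) in enumerate(zip(S,T)):
    r=4 if i==0 else 2
    g=lambda p,x0:(x0+p/6.667-.5)
    ps=blob(s,358+a[0]/6.667-.5,175+a[1]/6.667-.5,r);pt=blob(t,152+(b[0]-400)/6.667-.5,212+b[1]/6.667-.5,r)
    X,e=tri(ps,pt);P.append(X);print(ps,pt,X,e)
P=np.array(P)
x=(P[3]+P[4]-P[1]-P[2]);print("toe yaw",np.degrees(np.arctan2(x[1],x[0])),np.linalg.norm(P[1]-P[2]),np.linalg.norm(P[1]-P[4]),P[1:].mean(0))
up=lambda im,u,v:cv2.resize(im[v:v+100,u:u+66],(396,600),interpolation=cv2.INTER_CUBIC)
cv2.imwrite("pics/nest0.png",np.hstack([up(s,187,166),up(t,315,175)]))
E
```

```text
[388.5784 187.8243] [178.6743 237.8498] [0.4881 0.2234 0.0645] 1.7934886940088866
[395.7135 194.0054] [175.5486 226.558 ] [0.5164 0.2329 0.0633] 1.8908590358928368
[379.2485 191.0303] [189.7739 234.464 ] [0.4974 0.196  0.0631] 1.7989069404760878
[381.5947 182.5211] [181.9878 249.0327] [0.4602 0.2139 0.0639] 1.8090908702056168
[398.     185.4626] [167.4537 241.274 ] [0.4787 0.2519 0.0633] 1.7658965623802947
toe yaw 153.79952052888535 0.04155044721122905 0.042212356542906726 [0.4882 0.2237 0.0634]
```

View pics/nest0.png

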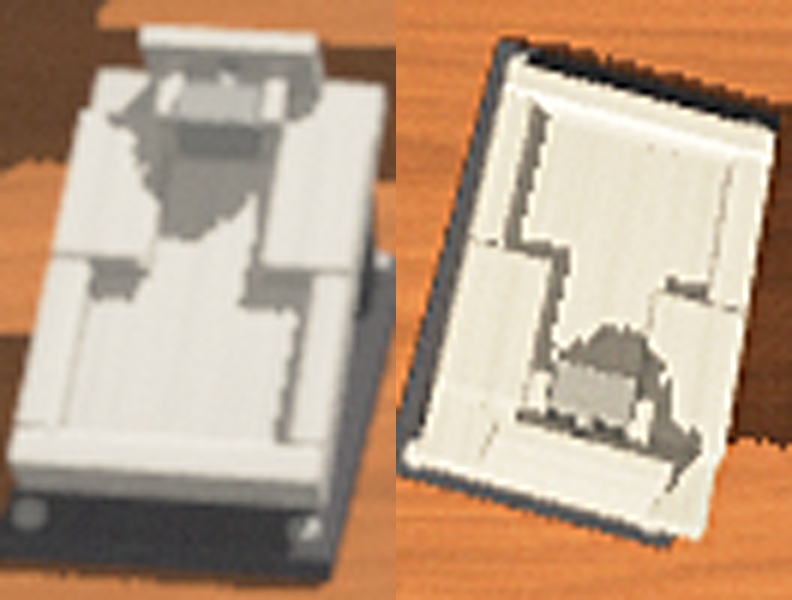

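The nest crop shows the plate's outer corners and the step seams at cradle x=36.5. In the crop these are scene (8,465), (320,475), (50,252), (357,272), (97,70), (385,85). The top matches are (778,128), (515,52), (742,308), (470,238), (703,538), (408,460).

Run:
```python
from h import *
M=np.array([(-52,59,12),(-52,-59,12),(36.5,59,12),(36.5,-59,12),(133,59,12),(133,-59,12)])/1000
S=[(8,465),(320,475),(50,252),(357,272),(97,70),(385,85)]
T=[(778,128),(515,52),(742,308),(470,238),(703,538),(408,460)]
P=[]
for a,b,m in zip(S,T,M):
    X,e=tri((187+a[0]/6-.5,166+a[1]/6-.5),(315+(b[0]-396)/6-.5,175+b[1]/6-.5));P.append(X);print(m,X,e)
P=np.array(P);r,_=R.align_vectors(P-P.mean(0),M-M.mean(0));t=P.mean(0)-r.apply(M.mean(0))
print("origin",t,"\nR",r.as_matrix());print("res mm",(P-r.apply(M)-t)*1000)
x=r.as_matrix()[:,0];z=r.as_matrix()[:,2]
print("yaw",np.degrees(np.arctan2(x[1],x[0])),"slope",np.degrees(np.arcsin(x[2])),"roll",np.degrees(np.arcsin(r.as_matrix()[2,1])))
```

```text
[-0.052  0.059  0.012] [ 0.6108 -0.2839  0.0383] 1.2615214054918469
[-0.052 -0.059  0.012] [ 0.6402 -0.1686  0.0446] 1.0301272626029687
[0.0365 0.059  0.012 ] [ 0.531  -0.263   0.0783] 3.2667377934741384
[ 0.0365 -0.059   0.012 ] [ 0.5574 -0.1475  0.0766] 0.6802749753201641
[0.133 0.059 0.012] [ 0.4376 -0.2427  0.1034] 2.697395672082046
[ 0.133 -0.059  0.012] [ 0.4654 -0.1248  0.1035] 3.626100693320574
origin [ 0.5726 -0.2127  0.05  ] 
R [[-0.9191 -0.2378  0.3142]
 [ 0.2212 -0.9712 -0.0882]
 [ 0.3261 -0.0116  0.9453]]
res mm [[ 0.6281 -1.3394 -5.4184]
 [ 1.9901 -0.6935 -0.4391]
 [ 2.2005 -0.0166  5.7295]
 [ 0.4804  0.8592  2.6555]
 [-2.4825 -1.0291 -0.6487]
 [-2.8166  2.2194 -1.8788]]
yaw 166.47000021766652 slope 19.033030735100382 roll -0.6638549744672054
```

The first four points agree with a 25° slope: the measured rise is 36 mm against an expected 37. The two uphill corners are off, with z about 14 mm too low, so I'm dropping them. The nest's yaw is about 166°. Both bodies will later be measured in the same view over the nest. Now the approach to the sensor.

```bash
cat >> h.py <<'E'
def rel(pos,Rt,off=None):
    """row (mm,deg) from the present pose to TCP target pos with rotation matrix Rt"""
    q=state();R0=R.from_quat(q["tcp_rot"]);d=R0.inv().apply(np.asarray(pos)-q["tool_pos"])*1000
    return np.r_[d,np.degrees((R0.inv()*R.from_matrix(Rt)).as_rotvec())].round(1)
def frame(yaw,slope):  # sensor/cradle frame: x towards toe (uphill), z off the floor
    return (R.from_euler("z",yaw,degrees=True)*R.from_euler("y",-slope,degrees=True)).as_matrix()
F=np.diag([1,-1,-1.])  # tool in sensor frame: x same, z down
E
python3 - <<'E'
from h import *
Rt=frame(153.8,0)@F
print(rel((.4882,.2237,.20),Rt),rel((.4882,.2237,.092),Rt))
t=cv2.imread("pics/top0.png")
f=lambda a,b:plane("top",(315+(a-396)/6-.5,175+b/6-.5),.012)
A,B,C=f(498,40),f(398,472),f(672,545)
print(A,B,C,np.degrees(np.arctan2(*(B-A)[1::-1])),np.degrees(np.arctan2(*(C-B)[1::-1])), np.linalg.norm(A-B),np.linalg.norm(C-B))
E
```

```text
[-419.4 -189.2  103.5   -0.1    0.    12.2] [-419.4 -189.1  211.5   -0.1    0.    12.2]
[ 0.65   -0.1635  0.012 ] [ 0.4571 -0.123   0.012 ] [ 0.4285 -0.2438  0.012 ] 168.14124613736004 -103.32615610758359 0.19710946889176784 0.12419715686681967
```

move_arm(plan="-419 -189 103 0 0 12.2;-419 -189 103 0 0 12.2;-419 -189 103 0 0 12.2;-419 -189 103 0 0 12.2;-419 -189 103 0 0 12.2;-419 -189 103 0 0 12.2;-419 -189 103 0 0 12.2;-419 -189 103 0 0 12.2;-419 -189 103 0 0 12.2;-419 -189 103 0 0 12.2;-419 -189 103 0 0 12.2;-419 -189 103 0 0 12.2", gripper=1)

```text
time: 1.6
tool_pos: [0.4873, 0.2248, 0.2009]
tcp_rot: [0.226, 0.974, -0.001, 0.0]
force: [1.1, 0.4, 0.4]
opening: 0.0853
```

Run:
```python
from h import *
print(rel((.4882,.2237,.092),frame(153.8,0)@F),state()["joint_positions"])
s=cams.grab_frame("scene")[:,:,::-1];t=cams.grab_frame("top")[:,:,::-1]
cv2.imwrite("pics/hov.png",np.hstack([cv2.resize(s[120:240,320:450],(400,369),interpolation=2),cv2.resize(t[180:300,120:250],(400,369),interpolation=2)]))
```

```text
[ -1.2  -0.5 108.9  -0.1   0.    0.1] [ 0.4327  0.1673 -0.2173  1.1865 -0.0011  0.8888]
```

View pics/hov.png

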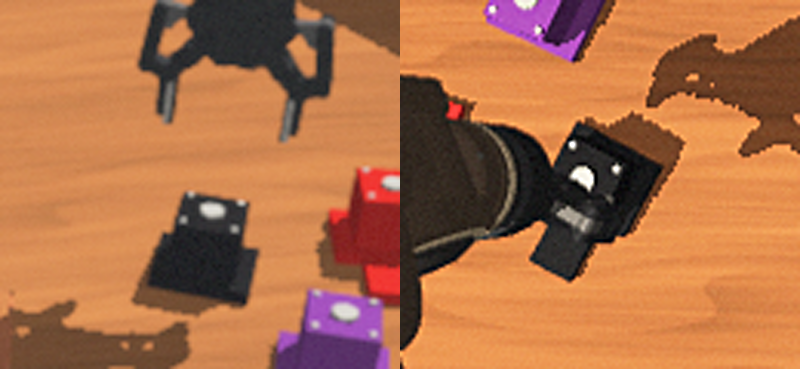

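The crop shows the open fingers straddling the black cube squarely, in scene at crop (165,120) and (290,135), with the red and purple sensors clear. Going down.

move_arm(plan="-1 -0.5 50 0 0 0;-1 -0.5 80 0 0 0;-1 -0.5 100 0 0 0;-1 -0.5 107 0 0 0;-1 -0.5 108 0 0 0;-1 -0.5 108 0 0 0;-1 -0.5 108 0 0 0")

```text
time: 2.58
tool_pos: [0.4886, 0.2238, 0.0937]
tcp_rot: [0.226, 0.974, -0.0, 0.001]
force: [0.3, 0.3, 0.2]
opening: 0.0855
```

move_arm(plan="0 0 0 0 0 0;0 0 0 0 0 0;0 0 0 0 0 0;0 0 0 0 0 0;0 0 0 0 0 0;0 0 0 0 0 0;0 0 0 0 0 0;0 0 0 0 0 0", gripper=-1)

```text
time: 3.58
tool_pos: [0.489, 0.2239, 0.0944]
tcp_rot: [0.226, 0.974, 0.0, 0.001]
force: [-1.3, -0.6, 5.9]
opening: 0.0554
```

move_arm(plan="0 0 -15 0 0 0;0 0 -50 0 0 0;0 0 -100 0 0 0;0 0 -150 0 0 0;0 0 -180 0 0 0;0 0 -180 0 0 0;0 0 -180 0 0 0")

```text
time: 4.45
tool_pos: [0.4879, 0.2237, 0.2727]
tcp_rot: [0.226, 0.974, -0.001, 0.0]
force: [-0.9, -0.2, -4.7]
opening: 0.0554
```

```bash
cat >> h.py <<'E'
T0=np.array([.5726,-.2127,.050])
def tgt(xyz,extra=0,yaw=166.6,org=T0,h=.0944):
    """TCP pose putting the sensor origin at cradle point xyz (mm), toe pitched up by extra deg"""
    C=frame(yaw,25);p=org+C@(np.array(xyz)/1000);Rt=frame(yaw,25+extra)
    return p+Rt[:,2]*h,Rt@F
E
python3 - <<'E'
from h import *
# fit origin with slope 25, yaw 166.6 to the 4 good points
M=np.array([(-52,59,12),(-52,-59,12),(36.5,59,12),(36.5,-59,12)])/1000
P=np.array([[.6108,-.2839,.0383],[.6402,-.1686,.0446],[.531,-.263,.0783],[.5574,-.1475,.0766]])
for y in(166,167): C=frame(y,25);print(P.mean(0)-C@M.mean(0),(P-(M@C.T))*1000)
for a in((0,0,90),): 
  p,Rt=tgt(a);print(p,rel(p,Rt))
E
```

```text
[ 0.5731 -0.2128  0.0518] [[ 574.4245 -214.0244   49.4005]
 [ 575.2777 -213.2193   55.7005]
 [ 572.4502 -212.5285   51.9987]
 [ 570.3034 -211.5234   50.2987]]
[ 0.5731 -0.213   0.0518] [[ 573.2106 -214.6699   49.4005]
 [ 576.0663 -214.3455   55.7005]
 [ 571.5631 -211.8128   51.9987]
 [ 571.4188 -211.2884   50.2987]]
[ 0.6484 -0.2308  0.2171] [-344.4 -337.1   56.2    2.7   24.9  -12.6]
```

```bash
sed -i 's/^T0=.*/T0=np.array([.573,-.213,.0505])/' h.py
python3 - <<'E'
from h import *
p,Rt=tgt((0,0,110));print(p,rel(p,Rt))
E
```

```text
[ 0.657  -0.233   0.2357] [-353.1 -335.3   37.6    2.7   24.9  -12.6]
```

move_arm(plan="-40 -38 0 0 0 0;-88 -84 0 0 0 0;-176 -168 0 1 10 -5;-265 -250 10 2 18 -9;-310 -300 20 2.7 24.9 -12.6;-353 -335 37 2.7 24.9 -12.6;-353 -335 37 2.7 24.9 -12.6;-353 -335 37 2.7 24.9 -12.6;-353 -335 37 2.7 24.9 -12.6;-353 -335 37 2.7 24.9 -12.6;-353 -335 37 2.7 24.9 -12.6;-353 -335 37 2.7 24.9 -12.6")

```text
time: 5.95
tool_pos: [0.657, -0.2313, 0.2377]
tcp_rot: [0.113, 0.97, 0.025, -0.214]
force: [0.4, -0.2, -4.4]
opening: 0.0553
```

Run:
```python
from h import *
p,Rt=tgt((0,0,110));print(rel(p,Rt),state()["joint_positions"],state()["force"],state()["time"])
s=cams.grab_frame("scene")[:,:,::-1];t=cams.grab_frame("top")[:,:,::-1]
cv2.imwrite("pics/s1.png",s);cv2.imwrite("pics/t1.png",t)
cv2.imwrite("pics/nesthov.png",np.hstack([cv2.resize(s[95:275,160:280],(400,600),interpolation=2),cv2.resize(t[140:320,290:410],(400,600),interpolation=2)]))
```

```text
[-1.2 -1.7  1.6 -0.   0.1  0.1] [-0.3259  0.8555  0.8615  2.0092 -0.0393 -0.0857] [ 0.4482 -0.1558 -4.4174] 5.95
```

View pics/nesthov.png

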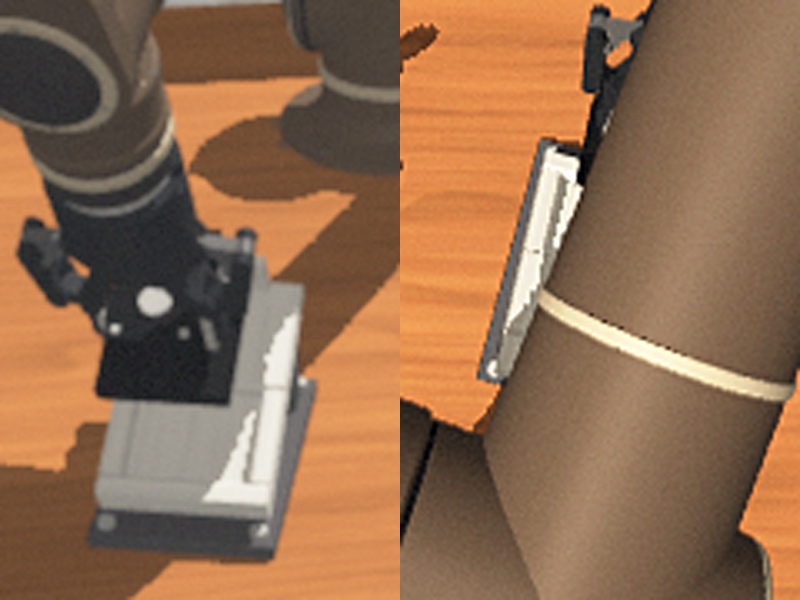

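Joint 4 reads 2.009 of 2.02, so pitching further is tight up here; lower down the forearm slopes more, which gives room. The top view is blocked by the arm. The scene view shows the sensor's centre dot at crop (153,301), i.e. about (205.4,184.8), above the pocket. I'll compare sensor and nest in this one camera with known heights, so the camera bias cancels.

Run:
```python
from h import *
s=cv2.imread("pics/s1.png");s0=cv2.imread("pics/scene0.png")
q=state();Rt=R.from_quat(q["tcp_rot"]).as_matrix();print(q["tool_pos"])
for nm,xy,px,r in(("c",(0,0),(205.4,184.8),4),("-x+y",(-21,21),(194,193.2),2),("-x-y",(-21,-21),(214.4,194.1),2)):
    Xs=q["tool_pos"]+Rt@F@(np.array([xy[0]/1000,xy[1]/1000,.062-.0944]))   # F self-inverse: sensor->tool
    b=blob(s,*px,r);e=plane("scene",b,Xs[2])-Xs
    print(nm,b,"pred",proj("scene",Xs),"sensor-pred world mm",e*1000,"sensor frame",(Rt@F).T@e*1000)
# same in pickup picture: sensor dots on shelf, scene only, z=.062
print("pickup scene only",np.mean([plane("scene",p,.062) for p in((395.71,194.01),(379.25,191.03),(381.59,182.52),(398,185.46))],0),plane("scene",(388.58,187.82),.062))
print("pickup top only",plane("top",(178.67,237.85),.062))
# nest scene-only/top-only at text heights
M=np.array([(-52,59,12),(-52,-59,12),(36.5,59,12),(36.5,-59,12)])/1000
S=[(8,465),(320,475),(50,252),(357,272)];T=[(778,128),(515,52),(742,308),(470,238)]
C=frame(166.6,25);o={}
for a,b,m in zip(S,T,M):
    z=.05+(C@m)[2];X=plane("scene",(187+a[0]/6-.5,166+a[1]/6-.5),z)-C@m;Y=plane("top",(315+(b[0]-396)/6-.5,175+b[1]/6-.5),z)-C@m;print(X[:2],Y[:2])
```

```text
[ 0.657  -0.2316  0.2376]
c [205.4264 184.8794] pred [206.8565 185.4489] sensor-pred world mm [-2.5405 -2.8278  0.    ] sensor frame [ 1.6533  3.3363 -0.7655]
-x+y [194.0055 193.0683] pred [194.759  193.7554] sensor-pred world mm [-2.7176 -1.5109  0.    ] sensor frame [ 2.0844  2.0955 -0.9657]
-x-y [214.6196 194.4783] pred [215.5306 194.8763] sensor-pred world mm [-1.6834 -1.7562 -0.    ] sensor frame [ 1.1201  2.0964 -0.5186]
pickup scene only [0.4864 0.2225 0.062 ] [0.4847 0.223  0.062 ]
pickup top only [0.4885 0.2259 0.062 ]
[ 0.5741 -0.2156] [ 0.5737 -0.213 ]
[ 0.5686 -0.2148] [ 0.5767 -0.2135]
[ 0.5679 -0.2156] [ 0.5722 -0.2092]
[ 0.5704 -0.212 ] [ 0.571  -0.2107]
```

Scene-only bias is about (-2.4,-1.8) mm, both at pickup and here. Corrected for it, both cameras put the cradle origin at (0.573,-0.213), so my estimate stands. Now lower to 50 mm above the floor and check the joint room for pitching.

```bash
sed -i 's/^T0=.*/T0=np.array([.573,-.213,.050])/' h.py
python3 - <<'E'
from h import *
p,Rt=tgt((0,0,50));print(rel(p,Rt))
E
```

```text
[-1.2 -1.4 62.  -0.   0.1  0.1]
```

move_arm(plan="-1.2 -1.4 15 0 0 0;-1.2 -1.4 30 0 0 0;-1.2 -1.4 45 0 0 0;-1.2 -1.4 57 0 0 0;-1.2 -1.4 62 0 0 0;-1.2 -1.4 62 0 0 0;-1.2 -1.4 62 0 0 0")

```text
time: 6.92
tool_pos: [0.6327, -0.2272, 0.1815]
tcp_rot: [0.113, 0.97, 0.025, -0.213]
force: [0.4, -0.9, -4.5]
opening: 0.0554
```

Run:
```python
from h import *
q=state();print(q["joint_positions"],q["force"])
for a,e in(((0.2,0,30),12),((0.2,0,30),6),((.2,0,9),12)):
    p,Rt=tgt(a,e);print(a,e,rel(p,Rt))
```

```text
[-0.331   0.7675  0.5763  1.8109 -0.0414 -0.0901] [ 0.433  -0.9462 -4.4701]
(0.2, 0, 30) 12 [-19.4  -0.1  22.8  -0.1  12.2   0.1]
(0.2, 0, 30) 6 [-9.6 -0.1 21.3 -0.   6.2  0.1]
(0.2, 0, 9) 12 [-19.3  -0.1  43.8  -0.1  12.2   0.1]
```

move_arm(plan="-8 -0.1 8 0 4 0;-16 -0.1 16 0 9 0;-19.4 -0.1 24 0 12.2 0.1;-19.4 -0.1 29 0 12.2 0.1;-19.4 -0.1 30.5 0 12.2 0.1;-19.4 -0.1 30.5 0 12.2 0.1;-19.4 -0.1 30.5 0 12.2 0.1")

```text
time: 7.8
tool_pos: [0.6337, -0.2273, 0.1447]
tcp_rot: [0.111, 0.943, 0.036, -0.312]
force: [-0.3, 0.1, -3.9]
opening: 0.0555
```

Run:
```python
from h import *
q=state();print(q["joint_positions"],q["force"],q["wrist_torque"])
for a,e in(((0.2,0,22),12),((.2,0,9),12),((.2,0,7.3),12)):
    p,Rt=tgt(a,e);print(a,e,rel(p,Rt))
s=cams.grab_frame("scene")[:,:,::-1];cv2.imwrite("pics/s2.png",s)
cv2.imwrite("pics/s2c.png",cv2.resize(s[150:265,165:285],(800,767),interpolation=2)[:600] if 0 else cv2.resize(s[160:260,165:285],(720,600),interpolation=2))
```

```text
[-0.3258  0.9595  0.7724  2.0201 -0.0561 -0.0736] [-0.3195  0.1211 -3.9352] [-0.1838 -1.1246 -0.0057]
(0.2, 0, 22) 12 [-2.5 -0.2 -2.7 -0.1  0.4 -0. ]
(0.2, 0, 9) 12 [-5.1 -0.2 10.1 -0.1  0.4 -0. ]
(0.2, 0, 7.3) 12 [-5.5 -0.2 11.7 -0.1  0.4 -0. ]
```

View pics/s2c.png

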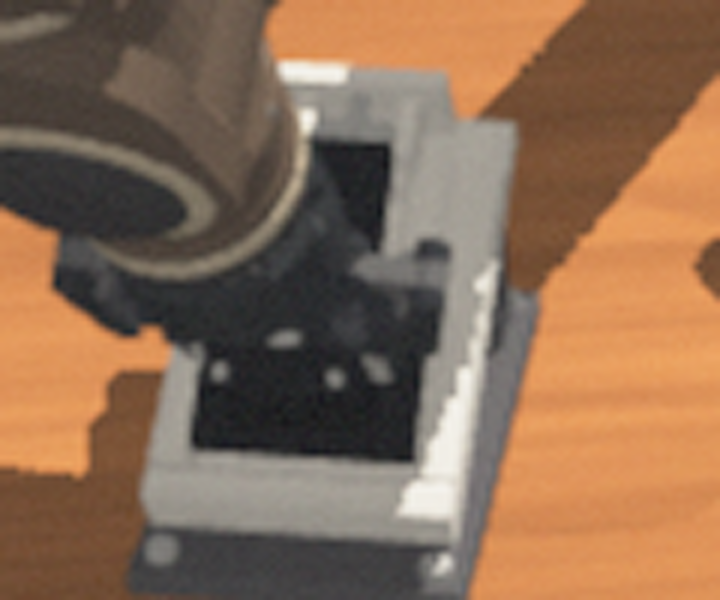

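The view shows the plate's heel edge at crop (190,447)–(412,462), evenly between the pocket's side walls and just above the rim. Joint 4 is at its limit, so I'll use 11° of pitch and go down, where there is more room.

Run:
```python
from h import *
for a,e in(((0.2,0,19),11),((.2,0,13),11),((.2,0,10),11)):
    p,Rt=tgt(a,e);print(a,e,rel(p,Rt))
```

```text
(0.2, 0, 19) 11 [-1.3 -0.2  0.1 -0.1 -0.6 -0. ]
(0.2, 0, 13) 11 [-2.5 -0.2  5.9 -0.1 -0.6 -0. ]
(0.2, 0, 10) 11 [-3.1 -0.2  8.9 -0.1 -0.6 -0. ]
```

move_arm(plan="-1.3 -0.2 0 0 -0.6 0;-1.8 -0.2 2 0 -0.6 0;-2.1 -0.2 4 0 -0.6 0;-2.5 -0.2 6 0 -0.6 0;-2.5 -0.2 6 0 -0.6 0")

```text
time: 8.48
tool_pos: [0.6319, -0.227, 0.1379]
tcp_rot: [0.111, 0.944, 0.035, -0.307]
force: [0.4, -0.6, -4.6]
opening: 0.0551
```

Run:
```python
from h import *
q=state();print(q["joint_positions"],q["force"],q["wrist_torque"])
for a,e in(((0.2,0,13),11),((.2,0,8),11),((.2,0,6.7),11)):
    p,Rt=tgt(a,e);print(a,e,rel(p,Rt))
```

```text
[-0.3264  0.9457  0.735   1.9872 -0.0558 -0.0748] [ 0.4328 -0.6334 -4.5691] [-0.2585 -1.08   -0.0374]
(0.2, 0, 13) 11 [ 0.  -0.  -0.4 -0.1 -0.1 -0. ]
(0.2, 0, 8) 11 [-0.9 -0.   4.5 -0.1 -0.1 -0. ]
(0.2, 0, 6.7) 11 [-1.2 -0.   5.8 -0.1 -0.1 -0. ]
```

move_arm(plan="-0.3 0 1.5 0 0 0;-0.6 0 3 0 0 0;-0.8 0 4 0 0 0;-0.9 0 4.5 0 0 0;-0.9 0 4.5 0 0 0")

```text
time: 9.1
tool_pos: [0.63, -0.2266, 0.1337]
tcp_rot: [0.111, 0.944, 0.035, -0.307]
force: [1.1, -1.2, -4.6]
opening: 0.0551
```

move_arm(plan="-0.2 0 0.5 0 0 0;-0.3 0 1.0 0 0 0;-0.3 0 1.0 0 0 0")

```text
time: 9.48
tool_pos: [0.6297, -0.2265, 0.1327]
tcp_rot: [0.111, 0.944, 0.035, -0.307]
force: [-0.8, -0.2, -4.0]
opening: 0.0553
```

Run:
```python
from h import *
q=state();print(q["joint_positions"],q["force"],q["wrist_torque"])
for x,z,e in((0.2,6.7,11),(.3,6.1,10),(.4,5.5,9)):
    p,Rt=tgt((x,0,z),e);print(e,rel(p,Rt))
```

```text
[-0.3266  0.9395  0.7117  1.9701 -0.0559 -0.0749] [-0.8471 -0.2426 -3.9672] [-0.2454 -1.1052 -0.0075]
11 [ 0.  -0.   0.2 -0.1 -0.1 -0. ]
10 [ 1.6 -0.   0.8 -0.1 -1.1 -0. ]
9 [ 3.3 -0.   1.5 -0.1 -2.1 -0. ]
```

move_arm(plan="0.8 0 0.6 0 -0.5 0;1.6 0 1 0 -1.1 0;1.6 0 1 0 -1.1 0")

```text
time: 9.85
tool_pos: [0.6277, -0.2261, 0.1334]
tcp_rot: [0.111, 0.947, 0.034, -0.298]
force: [-0.6, -0.3, -3.5]
opening: 0.0555
```

Run:
```python
from h import *
q=state();print(q["force"],q["wrist_torque"])
for x,z,e in((.3,6.1,10),(.4,5.5,9)):
    p,Rt=tgt((x,0,z),e);print(e,rel(p,Rt))
```

```text
[-0.6462 -0.321  -3.4581] [-0.2734 -1.1058  0.0052]
10 [-0.4  0.   0.2 -0.1  0.1 -0. ]
9 [ 1.3  0.   0.8 -0.1 -0.9 -0. ]
```

move_arm(plan="0.6 0 0.6 0 -0.5 0;1.3 0 1.2 0 -0.9 0;1.3 0 1.2 0 -0.9 0")

```text
time: 10.22
tool_pos: [0.6264, -0.2257, 0.1337]
tcp_rot: [0.111, 0.95, 0.033, -0.289]
force: [5.1, -1.0, -3.2]
opening: 0.0552
```

Run:
```python
from h import *
q=state();print(q["force"],q["wrist_torque"])
for x,z,e in((.4,5.5,9),(.4,4.5,9),(.4,4.8,8)):
    p,Rt=tgt((x,0,z),e);print(e,rel(p,Rt))
```

```text
[ 5.1307 -1.0027 -3.1614] [-0.3828 -1.4407 -0.0039]
9 [-0.   0.   0.3 -0.1  0.1 -0. ]
9 [-0.2  0.   1.3 -0.1  0.1 -0. ]
8 [ 1.5  0.   1.  -0.1 -0.9 -0. ]
```

Contact: 5 N downhill on the toe, meaning it rests on the catch slope at about 9°. Next, ease the heel down to the floor.

move_arm(plan="-0.4 0 0.5 0 0 0;-0.6 0 1 0 0 0;-0.6 0 1 0 0 0")

```text
time: 10.6
tool_pos: [0.6265, -0.2258, 0.1327]
tcp_rot: [0.112, 0.95, 0.033, -0.289]
force: [4.7, -0.6, -0.7]
opening: 0.0553
```

move_arm(plan="-0.2 0 0.5 0 0 0;-0.2 0 0.5 0 0 0")

```text
time: 10.85
tool_pos: [0.6265, -0.2258, 0.1326]
tcp_rot: [0.112, 0.95, 0.033, -0.289]
force: [4.8, -1.0, 2.2]
opening: 0.0557
```

It is supported now: vertical force +2 N, against -4.5 N when hanging. Release and back off along the tool axis.

move_arm(plan="0 0 0 0 0 0;0 0 0 0 0 0;0 0 0 0 0 0;0 0 0 0 0 0;0 0 0 0 0 0;0 0 0 0 0 0", gripper=1)

```text
time: 11.6
tool_pos: [0.6265, -0.2257, 0.1326]
tcp_rot: [0.112, 0.95, 0.033, -0.289]
force: [-0.7, 0.3, 0.4]
opening: 0.0851
```

move_arm(plan="0 0 -6 0 0 0;0 0 -15 0 0 0;0 0 -30 0 0 0;0 0 -50 0 0 0;0 0 -70 0 0 0;0 0 -75 0 0 0;0 0 -75 0 0 0;0 0 -75 0 0 0")

```text
time: 12.6
tool_pos: [0.6453, -0.2284, 0.1795]
tcp_rot: [0.112, 0.954, 0.03, -0.275]
force: [-1.0, -1.1, -0.7]
opening: 0.0856
```

Run:
```python
from h import *
q=state();print(q["joint_positions"],q["force"],q["tool_pos"])
s=cams.grab_frame("scene")[:,:,::-1];cv2.imwrite("pics/s3.png",s)
cv2.imwrite("pics/s3c.png",cv2.resize(s[150:260,165:285],(720,600),interpolation=2))
```

```text
[-0.3233  0.9234  0.8136  2.0202 -0.052  -0.0756] [-1.0085 -1.057  -0.7093] [ 0.6453 -0.2284  0.1795]
```

View pics/s3c.png

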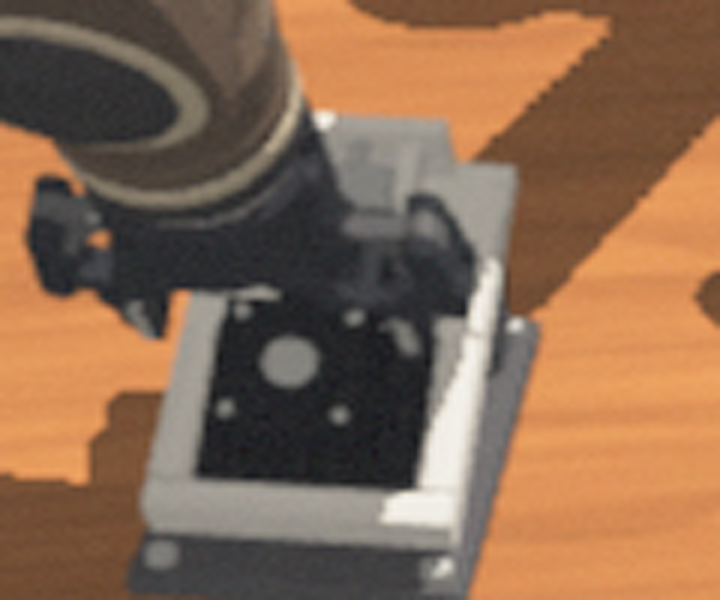

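The sensor sits with its heel in the pocket, square between the walls, with its dots at crop (243,312), (355,318), (226,408) and (340,415). The toe is on the catch, and the fingers are clear of the cube. Next I move over the toe with the fingers shut.

```bash
cat >> h.py <<'E'
def tip(xyz,sl=25):
    C=frame(166.6,25);Rt=frame(166.6,sl);return T0+C@(np.array(xyz)/1000)+Rt[:,2]*.073,Rt@F
E
python3 - <<'E'
from h import *
q=state();C=frame(166.6,25);print("tcp in cradle",C.T@(q["tool_pos"]-T0)*1000)
for a in((20,0,95),(50,0,95),(68,0,85),(68,0,50)):
    p,Rt=tip(a);print(a,p,rel(p,Rt))
E
```

```text
tcp in cradle [-12.3662  -1.7053 148.5594]
(20, 0, 95) [ 0.6244 -0.2253  0.2107] [ 34.5  -1.8 -15.2  -0.3  -7.2   0. ]
(50, 0, 95) [ 0.598  -0.219   0.2234] [ 64.3  -1.8 -11.5  -0.3  -7.2   0. ]
(68, 0, 85) [ 0.578  -0.2142  0.2219] [80.9 -1.7  0.7 -0.3 -7.2  0. ]
(68, 0, 50) [ 0.5636 -0.2108  0.1902] [76.5 -1.6 35.4 -0.3 -7.2  0. ]
```

move_arm(plan="5 -0.5 -12 0 -3 0;20 -1 -20 0 -7.2 0;34.5 -1.8 -20 -0.3 -7.2 0;50 -1.8 -18 -0.3 -7.2 0;64 -1.8 -12 -0.3 -7.2 0;75 -1.8 -5 -0.3 -7.2 0;81 -1.7 0 -0.3 -7.2 0;81 -1.7 0 -0.3 -7.2 0;81 -1.7 0 -0.3 -7.2 0;81 -1.7 0 -0.3 -7.2 0")

```text
time: 13.9
tool_pos: [0.5787, -0.2143, 0.2222]
tcp_rot: [0.114, 0.97, 0.026, -0.215]
force: [0.9, 0.0, -0.4]
opening: 0.0856
```

move_arm(plan="0 0 0 0 0 0;0 0 0 0 0 0;0 0 0 0 0 0;0 0 0 0 0 0;0 0 0 0 0 0;0 0 0 0 0 0;0 0 0 0 0 0;0 0 0 0 0 0", gripper=-1)

```text
time: 14.9
tool_pos: [0.5787, -0.2143, 0.2222]
tcp_rot: [0.114, 0.97, 0.026, -0.215]
force: [0.0, 0.4, -0.4]
opening: 0.0003
```

Run:
```python
from h import *
q=state();print(q["joint_positions"],q["force"])
for a in((68,0,45),(68,0,35),(68,0,12)):
    p,Rt=tip(a);print(a,rel(p,Rt))
s=cams.grab_frame("scene")[:,:,::-1];t=cams.grab_frame("top")[:,:,::-1]
cv2.imwrite("pics/s4c.png",np.hstack([cv2.resize(s[140:260,175:255],(400,600),interpolation=2),cv2.resize(t[160:280,310:390],(400,600),interpolation=2)]))
```

```text
[-0.3389  0.634   0.4309  1.8016 -0.0435 -0.0954] [ 0.0441  0.3609 -0.4144]
(68, 0, 45) [ 0.5 -0.1 40.5  0.   0.   0. ]
(68, 0, 35) [ 0.5 -0.1 50.5  0.   0.   0. ]
(68, 0, 12) [ 0.5 -0.1 73.5  0.   0.   0. ]
```

View pics/s4c.png

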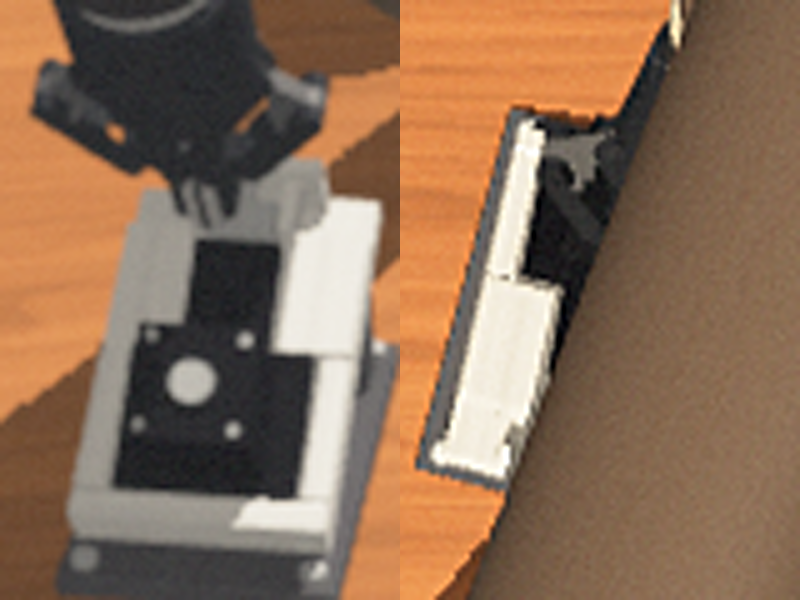

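Scene crop: the shut fingers at (205,205) hang over the raised toe (235,280), and the plate sits centred in the pocket with even walls. Pressing gradually.

move_arm(plan="0.5 0 20 0 0 0;0.5 0 36 0 0 0;0.5 0 46 0 0 0;0.5 0 51 0 0 0;0.5 0 52 0 0 0;0.5 0 52 0 0 0")

```text
time: 15.75
tool_pos: [0.5571, -0.2092, 0.1756]
tcp_rot: [0.114, 0.97, 0.026, -0.214]
force: [-0.3, 0.1, 0.9]
opening: -0.0
```

move_arm(plan="0 0 2 0 0 0;0 0 4 0 0 0;0 0 6 0 0 0;0 0 6 0 0 0")

```text
time: 16.25
tool_pos: [0.5546, -0.2085, 0.1704]
tcp_rot: [0.114, 0.97, 0.026, -0.214]
force: [0.8, -0.5, 1.5]
opening: 0.0001
```

move_arm(plan="0 0 1 0 0 0;0 0 2 0 0 0;0 0 3 0 0 0;0 0 3 0 0 0")

```text
time: 16.75
tool_pos: [0.5533, -0.2082, 0.1683]
tcp_rot: [0.114, 0.97, 0.025, -0.214]
force: [0.8, 0.6, 5.6]
opening: 0.0001
```

move_arm(plan="0 0 1 0 0 0;0 0 2 0 0 0;0 0 3 0 0 0;0 0 3 0 0 0")

```text
time: 17.25
tool_pos: [0.5519, -0.2079, 0.1652]
tcp_rot: [0.114, 0.97, 0.026, -0.214]
force: [0.0, -0.1, 1.8]
opening: 0.0002
```

move_arm(plan="0 0 1 0 0 0;0 0 2 0 0 0;0 0 3 0 0 0;0 0 3 0 0 0")

```text
time: 17.75
tool_pos: [0.5507, -0.2075, 0.1624]
tcp_rot: [0.114, 0.97, 0.026, -0.214]
force: [0.2, -0.3, 0.4]
opening: 0.0002
```

Run:
```python
from h import *
q=state();C=frame(166.6,25);Rt=R.from_quat(q["tcp_rot"]).as_matrix();print("tip in cradle",C.T@(q["tool_pos"]+Rt[:,2]*.073-T0)*1000,q["force"])
```

```text
tip in cradle [68.2844 -0.2312 19.1267] [ 0.1511 -0.3081  0.3541]
```

move_arm(plan="0 0 1 0 0 0;0 0 2 0 0 0;0 0 3 0 0 0;0 0 3 0 0 0")

```text
time: 18.25
tool_pos: [0.5494, -0.2072, 0.1596]
tcp_rot: [0.114, 0.97, 0.026, -0.215]
force: [-0.4, -0.2, 0.8]
opening: 0.0001
```

Run:
```python
from h import *
q=state();C=frame(166.6,25);Rt=R.from_quat(q["tcp_rot"]).as_matrix();print("tip in cradle",C.T@(q["tool_pos"]+Rt[:,2]*.073-T0)*1000,q["force"])
s=cams.grab_frame("scene")[:,:,::-1]
cv2.imwrite("pics/s5c.png",cv2.resize(s[150:250,175:275],(800,600)if 0 else (600,600),interpolation=2))
```

```text
tip in cradle [68.2917 -0.2065 16.0266] [-0.3933 -0.2285  0.8016]
```

move_arm(plan="0 0 1 0 0 0;0 0 2 0 0 0;0 0 3 0 0 0;0 0 3 0 0 0")

```text
time: 18.8
tool_pos: [0.5482, -0.2069, 0.1567]
tcp_rot: [0.114, 0.97, 0.026, -0.215]
force: [-0.0, -0.2, 0.4]
opening: -0.0001
```

move_arm(plan="0 0 0.7 0 0 0;0 0 1.5 0 0 0;0 0 1.5 0 0 0")

```text
time: 19.18
tool_pos: [0.5475, -0.2068, 0.1552]
tcp_rot: [0.114, 0.97, 0.026, -0.215]
force: [0.8, 0.4, 0.4]
opening: 0.0
```

move_arm(plan="0 0 0.7 0 0 0;0 0 1.5 0 0 0;0 0 1.5 0 0 0")

```text
time: 19.55
tool_pos: [0.5474, -0.2067, 0.1551]
tcp_rot: [0.114, 0.97, 0.025, -0.214]
force: [2.6, 0.6, 7.4]
opening: -0.0
```

There is stiff contact at tip z ≈ 11 mm, which fits the toe top of a seated plate (12 mm). I'll press a bit harder to be sure the catch is home.

move_arm(plan="0 0 1 0 0 0;0 0 2 0 0 0;0 0 2.5 0 0 0;0 0 2.5 0 0 0")

```text
time: 20.05
tool_pos: [0.5471, -0.2067, 0.1552]
tcp_rot: [0.114, 0.97, 0.025, -0.212]
force: [2.6, 0.6, 12.9]
opening: -0.0001
```

move_arm(plan="0 0 1 0 0 0;0 0 2 0 0 0;0 0 2 0 0 0")

```text
time: 20.42
tool_pos: [0.5469, -0.2066, 0.1553]
tcp_rot: [0.114, 0.971, 0.025, -0.21]
force: [2.7, -0.0, 12.3]
opening: 0.0001
```

move_arm(plan="0 0 2 0 0 0;0 0 4 0 0 0;0 0 5.5 0 0 0;0 0 5.5 0 0 0")

```text
time: 20.92
tool_pos: [0.5464, -0.2064, 0.1554]
tcp_rot: [0.114, 0.972, 0.024, -0.206]
force: [5.8, -0.5, 29.7]
opening: 0.0001
```

move_arm(plan="0 0 -10 0 0 0;0 0 -30 0 0 0;0 0 -60 0 0 0;0 0 -90 0 0 0;0 0 -110 0 0 0;40 100 -140 0 0 0;80 180 -150 0 0 0;80 240 -150 0 0 0;80 300 -150 0 0 0;80 300 -150 0 0 0;80 300 -150 0 0 0;80 300 -150 0 0 0")

```text
time: 22.42
tool_pos: [0.6041, 0.0886, 0.3242]
tcp_rot: [0.114, 0.972, 0.023, -0.207]
force: [-0.1, -1.0, 0.6]
opening: 0.0
```

Run:
```python
from h import *
print(state()["tool_pos"],state()["joint_positions"])
s=cams.grab_frame("scene")[:,:,::-1];t=cams.grab_frame("top")[:,:,::-1]
cv2.imwrite("pics/s6.png",s);cv2.imwrite("pics/t6.png",t)
cv2.imwrite("pics/s6c.png",np.hstack([cv2.resize(s[160:265,185:255],(400,600),interpolation=2),cv2.resize(t[172:277,312:382],(400,600),interpolation=2)]))
```

```text
[0.6041 0.0886 0.3242] [0.0979 0.6062 0.6159 1.9796 0.1311 0.3041]
```

View pics/s6c.png

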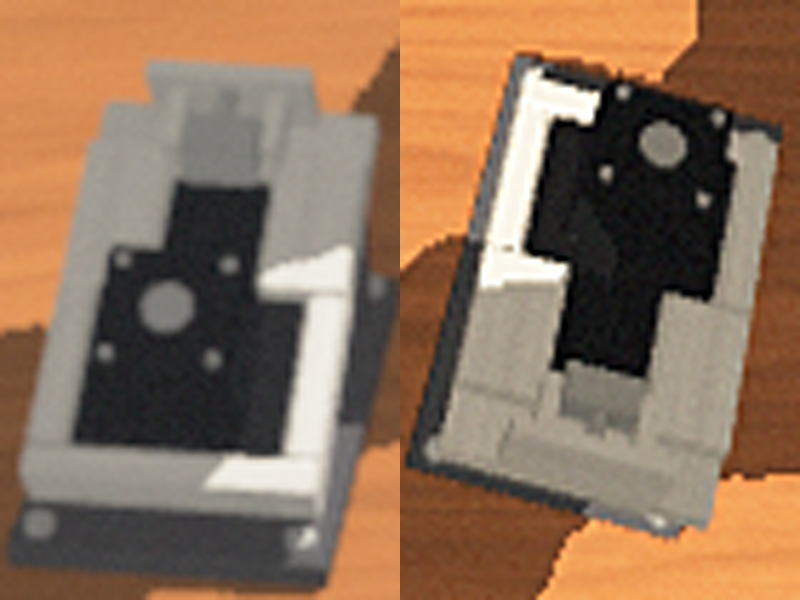

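The final view shows the T-plate flush in the pocket. The catch nose overlaps the toe's end: in the top crop the nose's front edge is (565,362)–(650,378), about pixel (340.9,235.4), against (341.2,235.3) at the start, i.e. home. I'll check the tilt numerically and check the bystanders.

Run:
```python
from h import *
s=cv2.imread("pics/s6.png");t=cv2.imread("pics/t6.png");k=5.714
S=[(105,352),(213,359),(123,259),(229,265)];T=[(719,118),(624,93),(704,200),(606,174)]
M=np.array([(-21,21),(-21,-21),(21,21),(21,-21)]);P=[]
for a,b in zip(S,T):
    X,e=tri(blob(s,185+a[0]/k-.5,160+a[1]/k-.5,2),blob(t,312+(b[0]-400)/k-.5,172+b[1]/k-.5,2));P.append(X)
P=np.array(P);M=np.c_[M,np.full(4,62)]/1000
r,_=R.align_vectors(P-P.mean(0),M-M.mean(0));m=r.as_matrix();print("slope",np.degrees(np.arcsin(m[2,0])),"roll",np.degrees(np.arcsin(m[2,1])),"yaw",np.degrees(np.arctan2(m[1,0],m[0,0])))
print("origin err cradle mm",frame(166.6,25).T@(P.mean(0)-m@[0,0,.062]-T0)*1000, "fixed-slope",frame(166.6,25).T@(P.mean(0)-T0)*1000)
s0=cv2.imread("pics/scene0.png");t0=cv2.imread("pics/top0.png")
# bystanders: saturated / bright blob centroids
def cen(im,box,f):
    u0,v0,u1,v1=box;h=cv2.cvtColor(im[v0:v1,u0:u1],cv2.COLOR_BGR2HSV);y,x=np.nonzero(f(h));return x.mean()+u0,y.mean()+v0,len(x)
for n,box,f in(("pin",(294,236,325,284),lambda h:(h[...,1]<70)&(h[...,2]>90)),("puck",(283,184,316,212),lambda h:(h[...,0]>10)&(h[...,1]>200)&(h[...,2]>200)),("sink",(294,215,328,240),lambda h:(h[...,0]<8))):
    print(n,cen(s0,box,f),cen(s,box,f))
```

```text
slope 25.67629775646656 roll 0.09516207775723215 yaw 166.1240244650074
origin err cradle mm [-0.146   0.3158  0.566 ] fixed-slope [-0.8778  0.4247 62.5616]
pin (np.float64(308.9625468164794), np.float64(263.9906367041199), 534) (np.float64(308.95880149812734), np.float64(264.0374531835206), 534)
puck (np.float64(299.3169014084507), np.float64(193.04577464788733), 284) (np.float64(299.05128205128204), np.float64(194.0102564102564), 195)
sink (np.float64(nan), np.float64(nan), 0) (np.float64(nan), np.float64(nan), 0)<stdin>:13: RuntimeWarning: Mean of empty slice.
  ret = ret.dtype.type(ret / rcount)
```

```bash
python3 -c "
from bench import job_done
print(job_done())"
```

```text
the job is handed in; nothing more can be done
None
```

The black accelerometer is seated in the nest farthest to the robot's left, toe end uphill, and the catch looks home over the toe. I handed the job in after about 22.5 s of robot time.

**What I did:** I gripped the sensor by its cube and lowered it into the pocket with the toe pitched about 9–11° up. The heel went down to the floor and the toe rested on the catch before I let go. I then pressed the toe down with shut fingers until they met stiff contact at pocket depth, ending at about 30 N, and backed off clear.

**Last checks:**
- **Seating:** the sensor triangulates at a 25.7° slope with 0.1° roll. Its height is within about 0.6 mm and its position within about 1 mm of the cradle estimate.
- **Catch:** the nose's front edge, read by eye in the top view, is within a pixel of where it was at the start, and it overlaps the toe. I never felt a clear 10–20 N snap: the force touched 5.6 N part-way, dropped to almost nothing, and then the toe was on the floor.
- **Bystanders:** the pin has not moved (under 0.1 px). The puck's image shifted about 1 px and its bright area shrank, which I put down to the arm's shadow. The colour check on the heat sink found no pixels, so that one failed. The arm's path stayed well clear of all three.
- **Joint 4:** it read 2.020 twice, right at its stated limit of 2.02, while I was pitching the sensor and backing off.

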